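Set the bench out for painting

ROBOT

A 7-joint arm with a two-finger parallel gripper is mounted at the origin on a cart in front of the work surface, level with it; the furniture and walls round the work are solid. World frame = base frame: x ahead of the robot, y to its left, z up, the work surface at z = 0. Lengths are in m, angles in rad, forces in N, time in s.
With the tool pointing down it reaches from about 0.35 to 0.9 m from the base axis. Payload 8.1 kg.
Tool frame: the origin (TCP) lies on the centre line of the jaws, within the pads' length; the fingertips stand 17 mm ahead of it and the grasp point (between the pads) lies 2 mm behind it; z points along the fingers, y is the direction in which the jaws open and shut (so a half turn about z gives the same grasp; the last joint's range is limited). The gripper opens to 92 mm and grips with 3 to 60 N. Pads are 19 mm wide; open, the fingers measure 130 mm over their backs; the gripper's body (75 mm by 190 mm) begins 47 mm behind the grasp point.
Start: joints at [-1.358, 0.434, 0.025, 1.573, -0.012, 1.134, -0.075], TCP at [0.194, 0.594, 0.244] pointing down, gripper open.
Joint ranges: [-2.62, 2.62], [-0.44, 2.09], [-1.27, 1.32], [0.08, 2.57], [-1.32, 4.46], [0.12, 2], [-2.74, 2.74]. Speed limits (rad/s): [2.22, 2.22, 3.01, 3.01, 3.14, 3.14, 3.14].

INTERFACE

Orientations are given as a rotation vector (axis times angle).
In Python, from cell import arm, imaging, job gives the robot as it stands.
- The arm moves only by the tool jog_arm, never from a script. Its argument "moves" is a list of rows, each an object with "fingers": the closure, from -1 (fully open) to 1 (shut); "xyz": the shift along the tool's x, y, z in cm, a list of three; "angular": the turn, a rotation vector about the tool's x, y, z in rad, a list of three. In form: [{"fingers": fingers, "xyz": [dx, dy, dz], "angular": [ax, ay, az]}, ...]. A call has 1 to 12 rows; each row is the pose to reach, as a shift and turn from the pose commanded when the call began, along the tool's axes at that moment; what a row does not reach only later rows make up. A row lasts 1/8 s, in which the tool goes at most 62.5 mm and 10.7 degrees, less where a joint would pass 70% of its speed; a pose out of reach is approached as far as the arm can. A call with a gripper value outside its range is refused whole. The fingers move at their own pace and stop on an object; "grip_force" is the grip in N (left out, the last holds). Time passes only in rows, so rows that repeat a pose let the fingers close. It gives the time, the measured TCP pose, the force and the opening at its end, in the units of the state.
- arm.observe(): the state, without advancing time (a new reading comes with each control period).
- imaging.get_image(name): name is "scene" or "top"; returns the picture (400x640x3 uint8, red, green, blue); there is no depth.
- imaging.camera_params(name): a dict with "fx", "fy", "cx", "cy" (pixels), "rvec" (rotation vector, rad) and "tvec" (3), from world to camera coordinates, as OpenCV has them. Camera axes: x right, y down, z forward; pixel columns grow to the right and rows downward; lengths in m; the calibration is good to about 2 mm. A picture is of the moment at which its call begins. camera_params takes no time and is no camera call.
- job.sign_off(): hands the job in, once; it reports no verdict.
The state is a dict: "clock": time; "joints": joint angles; "dq": joint speeds; "joint_efforts": joint torques, N m; "position": TCP position; "ee_rot": TCP orientation; "force": force on the tool from outside, world axes, zero at the start; "ft_torque": the same for the moment, N m; "width": opening from 0.0 (shut) to 1.0 (fully open).
Only numpy, scipy, OpenCV 4.12 (cv2) and the standard library are available. Lean on these libraries where they do the work, as an engineer would, in place of code of your own. Each camera call takes 0.05 s, during which the arm holds its last target. There are 200 camera calls.

TASK

Set the bench out for painting. Lay the yellow pencil and the yellow pliers flat in the blue tray, parallel to the needle file that lies there: the pencil on the left of the file and the yellow pliers on the right (as the robot sees it), each in the middle of the free strip between the file and the tray's side rim, and centred from front to back. Stand the dropper bottle on the middle of the paint pot's lid, and the water jar on the table halfway between the paint pot and the roll of masking tape; do not shift the needle file, the purple clip strip or the fine-nose pliers.

Things in the scene. Friction and masses are not known exactly. Their poses are not given: they have to be found in the camera images.
- yellow_pliers_mid (a point): Loose. Stout pliers, yellow handles, short broad grey jaws; 164 mm long, 54 mm wide, 14 mm thick, lying flat; they do not open. Starts on the paper stack (top 4 mm above the table). Point: middle of length and width, 7 mm up; there 44 mm wide across both handles, a good place to grip. y runs along them to the handle ends; z up.
- water_jar_mid (a point): Loose. Empty clear glass jar, round, 60 mm diameter, 91 mm tall, standing upright at the left-hand front of the table. The point is on its axis, half-way up (45.5 mm above its foot); z up.
- ink_bottle_mid (a point): Loose. Small brown dropper bottle with a black rubber bulb, 102 mm tall; the round body is 33 mm in diameter and about 65 mm high, above it the collar and the thin bulb. It starts upright on the table between pot and tape, where the jar is to go, so it must be moved first. The point is on its axis, half-way up (51 mm above its foot); z up.
- blue_tray: Fixed. Shallow blue tray standing by itself at the right, in reach (the like one with tools at the back of the table is not meant); 234 mm (x, front to back) by 256 mm (y, side to side), floor 2 mm and rim 12 mm above its underside, which is 2 mm above the table; clear floor inside the rim 218 by 240 mm. Origin at the middle of the underside; x away from the robot, y to the left.
- paint_pot: Fixed. Round white lidded pot, 90 mm diameter, 32 mm high, flat lid. Origin at the middle of the underside.
- masking_roll: Fixed. Roll of cream masking tape lying flat, 104 mm diameter, 25 mm high: the one next to the dropper bottle. Origin at the middle of the underside.
- peg: Loose, to be left alone. Purple plastic clip strip, 72 mm long (y), 15 mm wide, 12 mm high, lying in front of the tray. Origin at the middle of the underside.
- needle_file: Loose, to be left alone. Needle file, white handle with red collar, thin steel blade; 179 mm long, 12 mm thick at the handle, lying along the middle of the blue tray, handle towards the robot. Origin at the middle of the underside; y runs along it to the handle end, x to the left as the robot sees it, z up.
- nose_pliers: Loose, to be left alone. Fine-nose pliers with slim blue handles, 150 mm long (y), 52 mm wide, 10 mm thick, lying at the left-hand side of the table. Origin at the middle of the underside.
- clutch_pencil_mid (a point): Loose. Plain yellow-orange pencil, 149 mm long, 9 mm thick, with a clip that keeps it from rolling; it starts on the paper stack, whose top is 4 mm above the table, beside the yellow pliers. Point: middle of its length, 4.5 mm up. y runs along it; z up.
Not all that is in view belongs to the job. What is shaped like the part that bears water_jar_mid but pink is not meant.

How it is judged:
By the outcome, as a careful person would: the job done as asked, in the order asked, and still so for the second after the job is handed in, with the robot touching nothing.
It also fails if it takes over 96 s, if anything falls off the work surface, if the arm or the gripper's body presses on something with over 40 N, if the wrist force passes 120 N, or if a joint passes its speed limit or range.

## Working session

There is one attempt and no reset: what is moved stays moved. The work goes in short steps, Python scripts to look and compute and a tool call to move; the robot and the scene stay as the last step left them, time stands still between calls to the robot, and variables do not carry over. Pictures are saved under pics/ and viewed, about 12 in all and at most 16, crops included, and the job is handed in when it is done.

Besides the shell and the picture viewer there is one more tool, called after "Call:" by a JSON object that holds its "api" and its "payload", one argument or row to a line. jog_arm: Moves the arm, as the interface text tells. Its arguments: {"type":"object","properties":{"moves":{"type":"array"},"grip_force":{"type":"number"}},"required":["moves"]}

```bash
ls; mkdir -p pics; python3 - <<'E'
from cell import arm, imaging, job
import cv2
print(arm.observe())
for n in ("scene","top"):
    im=imaging.get_image(n); cv2.imwrite(f"pics/{n}0.png",im[...,::-1]); print(n,imaging.camera_params(n))
E
```

```text
pics
{'clock': 0.0, 'joints': array([-1.35758942,  0.43521594,  0.02496414,  1.57408162, -0.01157505,
        1.13396788, -0.07508424]), 'dq': array([-1.46422223e-03,  6.62778192e-04, -2.74638972e-03, -1.69201086e-03,
        6.32465426e-05, -9.17766517e-04, -1.22869370e-03]), 'joint_efforts': array([-2.80430868e-04, -6.67831135e+01,  9.84704420e-01, -3.14475095e+01,
       -6.06365525e-02,  4.25726152e-02,  1.64898338e-04]), 'position': array([0.19402341, 0.59363013, 0.2429552 ]), 'ee_rot': array([-4.94051003e-01, -3.10241691e+00,  2.39707308e-03]), 'force': array([-0.44917932, -0.33514518, -0.41053039]), 'ft_torque': array([ 0.00614651, -0.02183278, -0.02455366]), 'width': 0.9977326108939867}
scene {'fx': 431.0021389763921, 'fy': 431.0021389763921, 'cx': 320.1494733803582, 'cy': 201.70565919648288, 'rvec': array([ 2.07476559, -0.9770316 ,  0.46332481]), 'tvec': array([-0.22419582,  0.32631928,  1.03909   ])}
top {'fx': 387.9551532485513, 'fy': 387.9551532485513, 'cx': 320.3605971434881, 'cy': 196.76201206961215, 'rvec': array([ 2.19094586, -2.17938771,  0.05737896]), 'tvec': array([0.10891188, 0.47278539, 1.23212116])}
```

View pics/scene0.png

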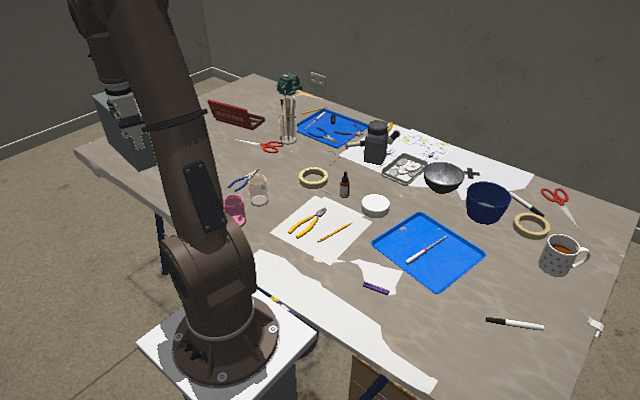

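View pics/top0.png

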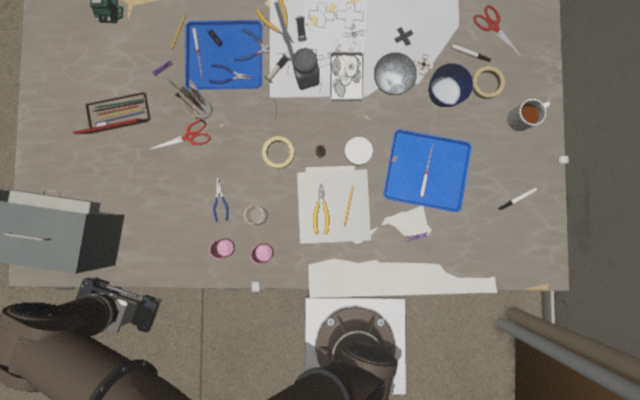

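The top view shows these parts at these pixels:
- **Yellow pliers:** on the paper at about (321,208). The other yellow pair, at (275,17), is at the back and is not on the paper.
- **Yellow pencil:** beside the pliers at (349,205). The one at (178,30) is at the back.
- **Clear jar:** at (256,214). The pink ones at (222,247) and (262,253) are decoys.
- **Dropper bottle:** (320,151).
- **Pot:** (358,150).
- **Masking tape:** the roll next to the bottle at (278,152), not the one at (489,82).
- **Blue tray:** the near one at (427,170), with the file in it.

Next I'll confirm these in an enlarged crop and measure them.

```bash
cat > h.py <<'E'
import numpy as np, cv2
from cell import arm, imaging, job
def cam(n):
    p=imaging.camera_params(n); K=np.array([[p['fx'],0,p['cx']],[0,p['fy'],p['cy']],[0,0,1]])
    R=cv2.Rodrigues(p['rvec'])[0]; return K,R,np.array(p['tvec']),p
def ray(n,uv,z):
    K,R,t,_=cam(n); C=-R.T@t; uv=np.atleast_2d(uv).astype(float)
    d=(R.T@np.linalg.inv(K)@np.c_[uv,np.ones(len(uv))].T).T
    return C+d*((z-C[2])/d[:,2])[:,None]
def proj(n,P):
    K,R,t,p=cam(n); return cv2.projectPoints(np.atleast_2d(P).astype(float),p['rvec'],t,K,None)[0][:,0]
def shot(n,name=None):
    im=imaging.get_image(n)
    if name: cv2.imwrite(f"pics/{name}.png",im[...,::-1])
    return im
def mask(im,lo,hi,box):
    h=cv2.cvtColor(im,cv2.COLOR_RGB2HSV); m=cv2.inRange(h,np.array(lo),np.array(hi)); o=np.zeros_like(m)
    x0,y0,x1,y1=box; o[y0:y1,x0:x1]=m[y0:y1,x0:x1]; return o
def big(m):
    c=cv2.findContours(m,cv2.RETR_EXTERNAL,cv2.CHAIN_APPROX_NONE)[0]; return max(c,key=cv2.contourArea)[:,0]
def rect(P):  # min area rect in world xy (mm-accurate), returns centre, sizes, long-axis angle (deg)
    (c,s,a)=cv2.minAreaRect(P[:,:2].astype(np.float32)); b=cv2.boxPoints((c,s,a))
    e=[b[1]-b[0],b[2]-b[1]]; l=max(e,key=np.linalg.norm)
    return np.round(c,4),np.round(sorted(s),4),round(float(np.degrees(np.arctan2(l[1],l[0]))%180),1)
E
python3 - <<'E'
from h import *
im=cv2.imread("pics/top0.png")[...,::-1].copy(); sc=cv2.imread("pics/scene0.png")[...,::-1].copy()
a=cv2.resize(im[125:265,200:480],None,fx=2.8,fy=2.8,interpolation=cv2.INTER_CUBIC)
cv2.imwrite("pics/crop_top.png",a[...,::-1])
b=cv2.resize(sc[150:300,210:500],None,fx=2.7,fy=2.7,interpolation=cv2.INTER_CUBIC); cv2.imwrite("pics/crop_sc.png",b[...,::-1])
R=lambda n,m,z:print(n,m.sum()//255,*rect(ray("top",big(m),z)))
Y=mask(im,(12,110,100),(32,255,255),(298,165,340,245)); R("pliers yellow",Y,.014)
Y=mask(im,(10,90,100),(32,255,255),(341,175,365,235)); R("pencil",Y,.0085)
R("tray",mask(im,(100,120,60),(120,255,255),(370,110,490,225)),.014)
R("peg",mask(im,(122,60,40),(150,255,255),(395,225,440,250)),.012)
R("pot",mask(im,(0,0,170),(179,60,255),(338,132,378,168)),.032)
R("tape",mask(im,(15,40,120),(35,255,255),(255,130,300,172)),.025)
for z in(0,.091): print("jar",z,ray("top",(256,214),z))
print("bottle top",ray("top",(320.5,151),.102))
E
```

```text
pliers yellow 161 [0.4042 0.1261] [0.012  0.0963] 178.1
pencil 58 [0.4434 0.0221] [0.0051 0.1127] 168.8
tray 5314 [ 0.5601 -0.2322] [0.2301 0.2526] 79.5
peg 27 [ 0.347  -0.1976] [0.0085 0.0202] 104.3
pot 647 [ 0.6214 -0.0097] [0.0838 0.0862] 90.2
tape 537 [0.6169 0.2501] [0.1063 0.1073] 0.6
jar 0 [[0.41596309 0.32046372 0.        ]]
jar 0.091 [[0.41443284 0.30448371 0.091     ]]
bottle top [[0.6049591  0.11091024 0.102     ]]
```

View pics/crop_top.png

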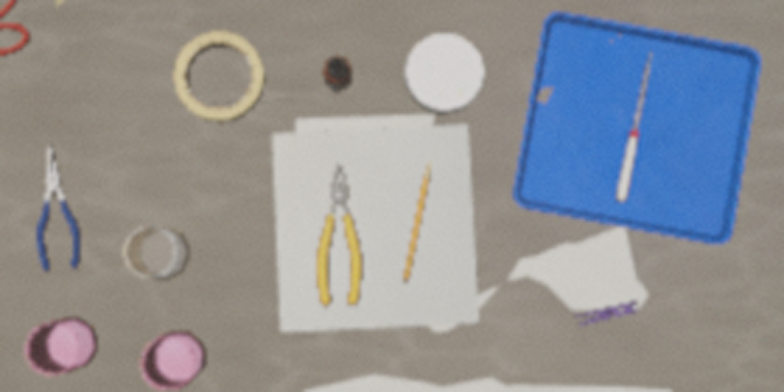

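View pics/crop_sc.png

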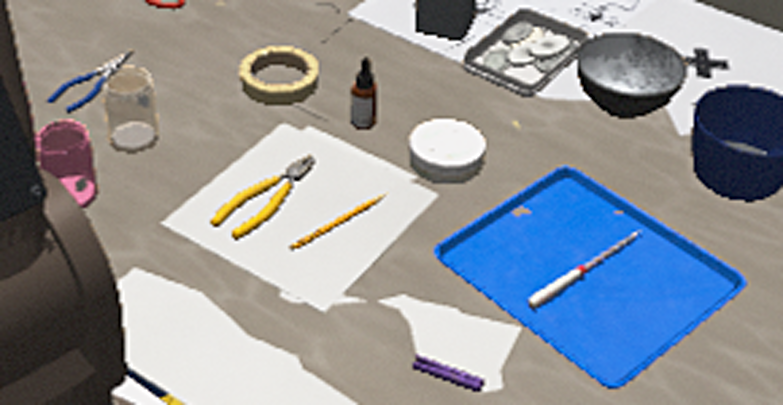

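The crops confirm the set: the pencil and yellow pliers are on the paper, the clear jar sits next to the two pink ones, and the bottle is between the tape and the pot. The first masks were too strict, so I'll refine the measurements using both views.

```bash
python3 - <<'E'
from h import *
im=cv2.imread("pics/top0.png")[...,::-1].copy(); sc=cv2.imread("pics/scene0.png")[...,::-1].copy()
def up(i,b,k=6): return cv2.resize(i[b[1]:b[3],b[0]:b[2]],None,fx=k,fy=k,interpolation=cv2.INTER_CUBIC)
def meas(tag,cn,i,b,f,z,k=6):
    u=up(i,b,k); h=cv2.cvtColor(u,cv2.COLOR_RGB2HSV).astype(int); m=f(u.astype(int),h).astype(np.uint8)*255
    c=big(m); uv=(c+.5)/k-.5+np.array(b[:2]); print(tag,*rect(ray(cn,uv,z))); return uv
for cn,i,B in(("top",im,[(302,178,338,240),(340,178,362,232),(400,135,445,205),(380,122,476,218),(400,225,436,246),(340,133,378,167),(258,132,300,172),(208,172,232,225)]),
              ("scene",sc,[(284,202,334,243),(313,216,356,248),(398,226,455,270),(366,205,492,300),(355,275,398,300),(355,185,395,222),(292,160,335,192),(220,163,265,195)])):
    print(cn)
    meas("pliers",cn,i,B[0],lambda u,h:(h[...,1]>70)|(h[...,2]<150),.011)
    meas("pencil",cn,i,B[1],lambda u,h:h[...,1]>60,.0085)
    meas("file",cn,i,B[2],lambda u,h:(h[...,1]<150),.008)
    meas("tray",cn,i,B[3],lambda u,h:(h[...,1]>110)&(h[...,0]>95)&(h[...,0]<125),.014 if cn=="top" else .012)
    meas("peg",cn,i,B[4],lambda u,h:(h[...,0]>120)&(h[...,0]<160)&(h[...,1]>50),.008)
    meas("pot",cn,i,B[5],lambda u,h:(h[...,1]<40)&(h[...,2]>175 if cn=="top" else h[...,2]>150),.032)
    meas("tape",cn,i,B[6],lambda u,h:(h[...,1]>65),.02)
meas("bottle","scene",sc,(335,168,356,202),lambda u,h:h[...,2]<90,.0)
b=(225,160,275,210);cv2.imwrite("pics/j1.png",np.hstack([up(sc,b,8),up(im,(236,194,276,234),10)])[...,::-1])
b=(325,165,375,202)
cv2.imwrite("pics/j2.png",np.hstack([up(sc,b,8),cv2.resize(up(im,(300,132,340,172),8),(296,296))])[...,::-1])
E
```

```text
top
pliers [0.4062 0.1269] [0.0178 0.104 ] 177.8
pencil [0.4442 0.0215] [0.0085 0.1232] 168.8
file [ 0.5614 -0.2315] [0.0189 0.1827] 168.1
tray [ 0.5607 -0.2325] [0.2322 0.2544] 79.5
peg [ 0.3452 -0.1931] [0.0102 0.0373] 104.9
pot [ 0.6217 -0.0092] [0.0885 0.0896] 39.5
tape [0.6541 0.2489] [0.0125 0.0481] 90.2
scene
pliers [0.435  0.1143] [0.0572 0.1657] 1.5
pencil [0.4514 0.0245] [0.0119 0.1392] 169.2
file [ 0.5659 -0.2276] [0.0167 0.1835] 167.4
tray [ 0.5641 -0.2285] [0.2357 0.2567] 79.5
peg [ 0.347  -0.1935] [0.0188 0.0719] 102.8
pot [ 0.6232 -0.005 ] [0.0916 0.0931] 67.1
tape [0.6125 0.2499] [0.1038 0.1313] 39.4
bottle [0.6742 0.1569] [0.0318 0.1572] 36.6
```

View pics/j1.png

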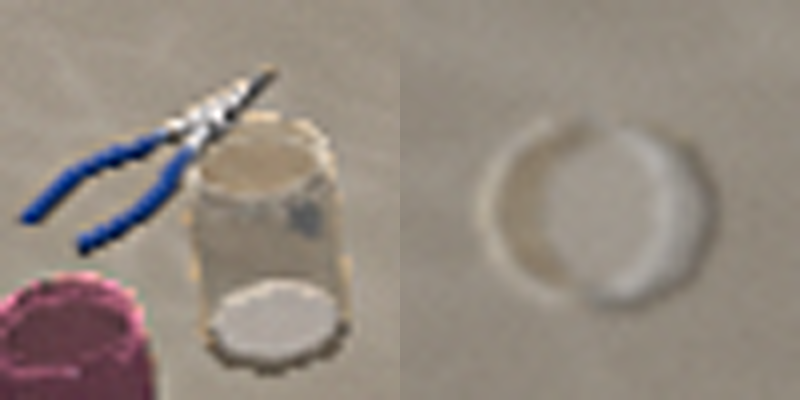

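View pics/j2.png

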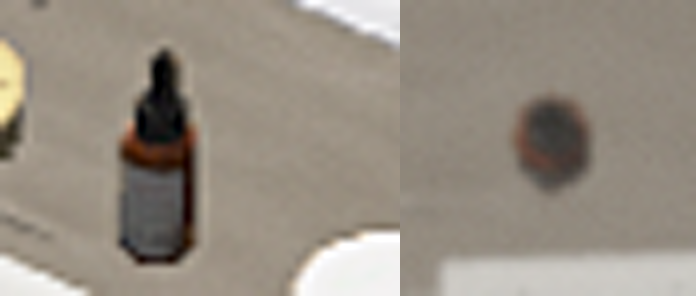

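```bash
python3 - <<'E'
from h import *
for t,n,uv,z in[("jar foot","scene",(259.2,199.6),.003),("jar rim","scene",(257.7,179.7),.091),("jar rim","top",(253,214.4),.091),("jar foot","top",(258,214.8),.003),
 ("bot foot","scene",(344.2,194.9),0),("bot tip","scene",(345,171),.102),("bot tip","top",(319.6,149),.1),("bot shoulder","top",(320.1,150.4),.065)]: print(t,n,ray(n,uv,z)[0].round(4))
for n in("scene","top"):
    K,R,t,_=cam(n); print(n,-R.T@t)
im=cv2.imread("pics/top0.png")[...,::-1].copy(); sc=cv2.imread("pics/scene0.png")[...,::-1].copy()
# pencil & pliers ends by hand points, tape outer
b=(284,198,360,250); a=cv2.resize(sc[b[1]:b[3],b[0]:b[2]],None,fx=5,fy=5,interpolation=cv2.INTER_CUBIC)
c=cv2.resize(im[178:243,302:364],None,fx=6,fy=6,interpolation=cv2.INTER_CUBIC); 
o=np.zeros((390,752,3),np.uint8); o[:260,:380]=a; o[:390,380:752]=c; cv2.imwrite("pics/pp.png",o[...,::-1])
print(cv2.HoughCircles(cv2.cvtColor(cv2.resize(im[130:175,255:302],None,fx=6,fy=6,interpolation=cv2.INTER_CUBIC),cv2.COLOR_RGB2GRAY),cv2.HOUGH_GRADIENT,1,50,param1=60,param2=20,minRadius=85,maxRadius=115)/6)
E
```

```text
jar foot scene [0.4179 0.3206 0.003 ]
jar rim scene [0.4147 0.3127 0.091 ]
jar rim top [0.4132 0.3135 0.091 ]
jar foot top [0.4134 0.3134 0.003 ]
bot foot scene [0.6227 0.1181 0.    ]
bot tip scene [0.619  0.1162 0.102 ]
bot tip top [0.6114 0.1137 0.1   ]
bot shoulder top [0.6136 0.1125 0.065 ]
scene [-0.31979277 -0.55882802  0.90658695]
top [0.39477362 0.09918632 1.26008978]
[[[22.25     20.916666 16.75    ]]]
```

View pics/pp.png

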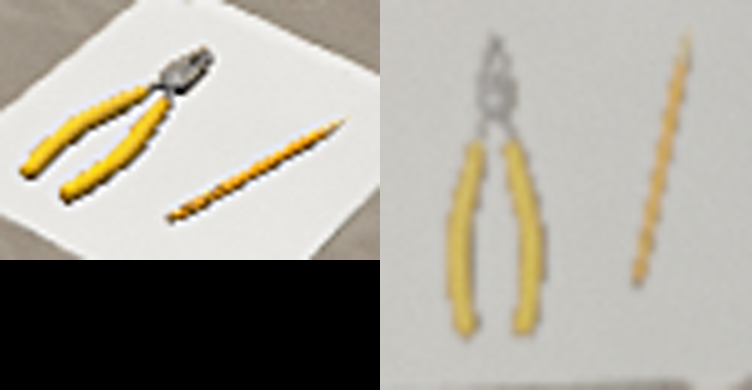

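```bash
python3 - <<'E'
from h import *
def f(n,off,k,pts,z): return ray(n,np.array(pts)/k-.5+.5/k*0+np.array(off),z)
for n,off,k,pl,pe in(("top",(302,178),6,[(115,32),(83,335),(147,332)],[(308,32),(257,283)]),("scene",(284,198),5,[(212,48),(28,175),(66,198)],[(345,122),(170,218)])):
    P=f(n,off,k,pl,.011); h=(P[1]+P[2])/2; d=h-P[0]; print(n,"pliers mid",((P[0]+h)/2).round(4),"len",np.linalg.norm(d).round(3),"ang",np.degrees(np.arctan2(-d[1],-d[0])).round(1))
    Q=f(n,off,k,pe,.0085); d=Q[0]-Q[1]; print(n,"pencil mid",Q.mean(0).round(4),np.linalg.norm(d).round(3),np.degrees(np.arctan2(d[1],d[0])).round(1))
print("tape top",ray("top",(255+22.2-.4,130+20.9-.4),.025))
print("now", arm.observe()['position'], cv2.Rodrigues(arm.observe()['ee_rot'])[0].round(3))
E
```

```text
top pliers mid [0.4367 0.1103 0.011 ] len 0.162 ang 0.3
top pencil mid [0.4507 0.0202 0.0085] 0.138 -11.4
scene pliers mid [0.4396 0.1142 0.011 ] len 0.165 ang 1.9
scene pencil mid [0.4532 0.0236 0.0085] 0.139 -12.3
tape top [[0.62001438 0.25229558 0.025     ]]
now [0.19402435 0.59366592 0.24303286] [[-0.951  0.311 -0.   ]
 [ 0.311  0.951 -0.001]
 [-0.    -0.001 -1.   ]]
```

```bash
cat >> h.py <<'E'
def go(xyz,yaw):  # cm shift in tool axes + angular z, jaw axis (tool y) at yaw deg (mod 180) in world
    s=arm.observe(); R=cv2.Rodrigues(s['ee_rot'])[0]; d=R.T@(np.array(xyz)-s['position'])*100
    cur=np.degrees(np.arctan2(R[1,1],R[0,1])); dy=(yaw-cur+90)%180-90
    D=cv2.Rodrigues(np.array([0,0,np.radians(yaw if abs((yaw-cur+180)%360-180)<=90 else yaw+180)]))[0]@np.diag([1,1,1.])
    y=D[:,0]; z=np.array([0,0,-1.]); T=np.c_[np.cross(y,z),y,z]; w=cv2.Rodrigues(R.T@T)[0].ravel()
    print("t%.1f xyz"%s['clock'],d.round(2),"ang",w.round(3),"dyaw",round(dy,1),"q",s['joints'].round(2),"pos",s['position'].round(4),"w",round(s['width'],3),"F",s['force'].round(1))
E
python3 -c "
from h import *
go((.452,.022,.15),78)"
```

```text
t0.1 xyz [-42.28 -46.31   9.37] ang [-0.001  0.    -0.106] dyaw 6.1 q [-1.36  0.44  0.02  1.57 -0.01  1.13 -0.08] pos [0.194  0.5937 0.243 ] w 0.999 F [-0.6  0.1 -0.3]
```

Call:
{"api": "jog_arm", "payload": {
  "moves": [
    {"fingers": -0.3, "xyz": [-21, -23, 2], "angular": [0, 0, -0.05]},
    {"fingers": -0.3, "xyz": [-21, -23, 2], "angular": [0, 0, -0.05]},
    {"fingers": -0.3, "xyz": [-21, -23, 2], "angular": [0, 0, -0.05]},
    {"fingers": -0.3, "xyz": [-42.3, -46.3, 9.4], "angular": [0, 0, -0.106]},
    {"fingers": -0.3, "xyz": [-42.3, -46.3, 9.4], "angular": [0, 0, -0.106]},
    {"fingers": -0.3, "xyz": [-42.3, -46.3, 9.4], "angular": [0, 0, -0.106]},
    {"fingers": -0.3, "xyz": [-42.3, -46.3, 9.4], "angular": [0, 0, -0.106]},
    {"fingers": -0.3, "xyz": [-42.3, -46.3, 9.4], "angular": [0, 0, -0.106]},
    {"fingers": -0.3, "xyz": [-42.3, -46.3, 9.4], "angular": [0, 0, -0.106]},
    {"fingers": -0.3, "xyz": [-42.3, -46.3, 9.4], "angular": [0, 0, -0.106]},
    {"fingers": -0.3, "xyz": [-42.3, -46.3, 9.4], "angular": [0, 0, -0.106]},
    {"fingers": -0.3, "xyz": [-42.3, -46.3, 9.4], "angular": [0, 0, -0.106]}
  ],
  "grip_force": 15
}}

```text
clock: 1.6
position: [0.4521, 0.0223, 0.1494]
ee_rot: [-0.332, -3.123, 0.0]
force: [-1.4, 0.8, 0.2]
width: 0.649
```

Call:
{"api": "jog_arm", "payload": {
  "moves": [
    {"fingers": 0.1, "xyz": [0, 0, 5], "angular": [0, 0, 0]},
    {"fingers": 0.1, "xyz": [0, 0, 10], "angular": [0, 0, 0]},
    {"fingers": 0.1, "xyz": [0, 0, 10.5], "angular": [0, 0, 0]},
    {"fingers": 0.1, "xyz": [0, 0, 10.5], "angular": [0, 0, 0]}
  ]
}}

```text
clock: 2.1
position: [0.4525, 0.0237, 0.0456]
ee_rot: [-0.327, -3.124, -0.001]
force: [0.5, 0.1, 0.3]
width: 0.451
```

```bash
python3 - <<'E'
from h import *
go((.452,.022,.023),78)
s=shot("scene"); cv2.imwrite("pics/g1.png",cv2.resize(s[170:270,270:400],None,fx=5,fy=5,interpolation=cv2.INTER_CUBIC)[...,::-1])
p=arm.observe()['position'];print(proj("scene",[p+[0,0,-.017],[.452,.022,.0085]]).round(1))
E
```

```text
t2.1 xyz [ 0.01 -0.18  2.26] ang [ 0.    -0.     0.001] dyaw -0.1 q [-0.35  0.46  0.23  2.2  -0.21  0.5   1.41] pos [0.4525 0.0237 0.0456] w 0.451 F [0.5 0.1 0.3]
[[335.6 226.3]
 [335.6 231.7]]
```

View pics/g1.png

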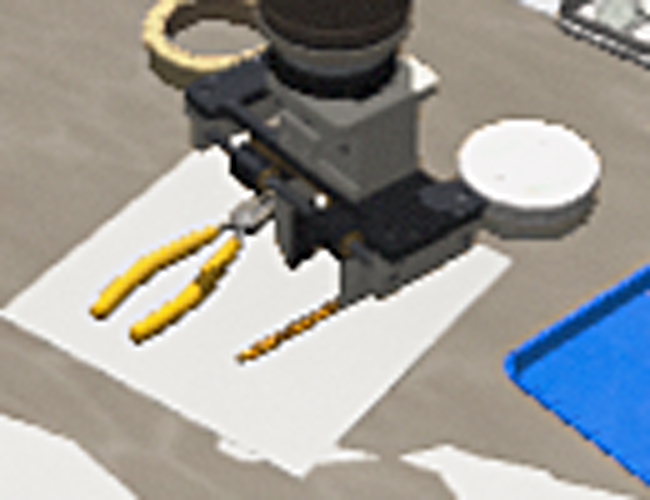

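The fingers straddle the pencil: fingertips are at crop pixels (295,265) and (355,300), with the pencil between them. Now I'll descend and close.

Call:
{"api": "jog_arm", "payload": {
  "moves": [
    {"fingers": 0.1, "xyz": [0, -0.1, 2.25], "angular": [0, 0, 0]},
    {"fingers": 0.1, "xyz": [0, -0.1, 2.25], "angular": [0, 0, 0]},
    {"fingers": 1, "xyz": [0, -0.1, 2.25], "angular": [0, 0, 0]},
    {"fingers": 1, "xyz": [0, -0.1, 2.25], "angular": [0, 0, 0]},
    {"fingers": 1, "xyz": [0, -0.1, 2.25], "angular": [0, 0, 0]},
    {"fingers": 1, "xyz": [0, -0.1, 2.25], "angular": [0, 0, 0]},
    {"fingers": 1, "xyz": [0, -0.1, 2.25], "angular": [0, 0, 0]},
    {"fingers": 1, "xyz": [0, -0.1, 2.25], "angular": [0, 0, 0]},
    {"fingers": 1, "xyz": [0, -0.1, -6], "angular": [0, 0, 0]},
    {"fingers": 1, "xyz": [0, -0.1, -6], "angular": [0, 0, 0]},
    {"fingers": 1, "xyz": [0, -0.1, -6], "angular": [0, 0, 0]}
  ]
}}

```text
clock: 3.52
position: [0.4531, 0.0219, 0.1059]
ee_rot: [0.329, 3.121, 0.002]
force: [-0.4, 0.6, -0.5]
width: 0.093
```

```bash
python3 - <<'E'
from h import *
# tray frame (average of views), file direction
c=(np.array([.5607,-.2325])+[.5641,-.2285])/2; fc=(np.array([.5614,-.2315])+[.5659,-.2276])/2
a=np.radians(-10.5); ex=np.array([np.cos(a),np.sin(a)]); ey=np.array([-np.sin(a),np.cos(a)])
print(c,"file in tray",(fc-c)@ex,(fc-c)@ey)
go((.56,-.2,.12),78)
im=shot("scene","lift1"); print("force")
E
```

```text
[ 0.5624 -0.2305] file in tray 0.0010559448852373759 0.0011618865690509426
t3.5 xyz [-15.07 -19.47  -1.39] ang [ 0.001  0.003 -0.   ] dyaw 0.0 q [-0.4   0.35  0.29  2.16 -0.16  0.65  1.37] pos [0.4531 0.0219 0.1059] w 0.093 F [-0.4  0.6 -0.5]
force
```

```bash
python3 - <<'E'
from h import *
a=np.radians(-10.5); ex=np.array([np.cos(a),np.sin(a)]); ey=np.array([-np.sin(a),np.cos(a)])
p=np.array([.5624,-.2305])+.0635*ey-.002*ex; print(p)
go((*p,.10),77.8)
E
```

```text
[ 0.57200545 -0.16769884]
t3.6 xyz [-15.64 -16.05   0.5 ] ang [0.001 0.001 0.003] dyaw -0.2 q [-0.4   0.35  0.29  2.16 -0.16  0.65  1.37] pos [0.4524 0.0218 0.1049] w 0.094 F [ 0.8  0.1 -0.1]
```

Call:
{"api": "jog_arm", "payload": {
  "moves": [
    {"fingers": 1, "xyz": [-8, -8, 0], "angular": [0, 0, 0]},
    {"fingers": 1, "xyz": [-15.6, -16, 0], "angular": [0, 0, 0]},
    {"fingers": 1, "xyz": [-15.6, -16, 0], "angular": [0, 0, 0]},
    {"fingers": 1, "xyz": [-15.6, -16, 0], "angular": [0, 0, 0]},
    {"fingers": 1, "xyz": [-15.6, -16, 4], "angular": [0, 0, 0]},
    {"fingers": 1, "xyz": [-15.6, -16, 6], "angular": [0, 0, 0]},
    {"fingers": 1, "xyz": [-15.6, -16, 6], "angular": [0, 0, 0]}
  ]
}}

```text
clock: 4.45
position: [0.5692, -0.167, 0.0417]
ee_rot: [-0.329, -3.119, -0.001]
force: [-0.4, 0.5, 0.0]
width: 0.091
```

```bash
python3 - <<'E'
from h import *
go((.5720,-.1677,.0235),77.8)
s=shot("scene"); t=shot("top")
A=cv2.resize(s[200:305,360:500],None,fx=5,fy=5,interpolation=cv2.INTER_CUBIC)
cv2.imwrite("pics/g2.png",A[...,::-1])
E
```

```text
t4.5 xyz [-0.3  -0.01  1.82] ang [-0.    -0.006  0.003] dyaw -0.2 q [ 0.01  0.63  0.27  1.86 -0.25  0.69  1.78] pos [ 0.5692 -0.167   0.0417] w 0.091 F [-0.4  0.5  0. ]
```

View pics/g2.png

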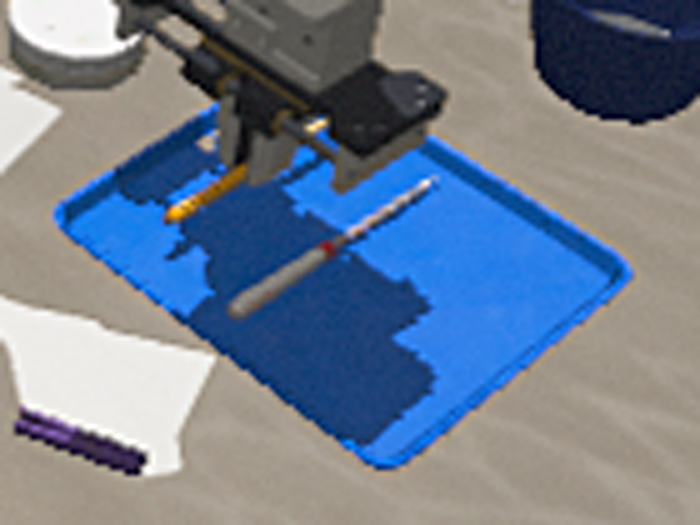

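The pencil is held in the jaws over the tray's left strip, with its rear end at crop (172,215). Lowering and releasing.

Call:
{"api": "jog_arm", "payload": {
  "moves": [
    {"fingers": 1, "xyz": [-0.3, 0, 1.3], "angular": [0, 0, 0]},
    {"fingers": 1, "xyz": [-0.3, 0, 1.85], "angular": [0, 0, 0]},
    {"fingers": 1, "xyz": [-0.3, 0, 1.85], "angular": [0, 0, 0]},
    {"fingers": 0.5, "xyz": [-0.3, 0, 1.85], "angular": [0, 0, 0]},
    {"fingers": 0.5, "xyz": [-0.3, 0, 1.85], "angular": [0, 0, 0]},
    {"fingers": 0.5, "xyz": [-0.3, 0, 1.85], "angular": [0, 0, 0]},
    {"fingers": 0.5, "xyz": [-0.3, 0, -3], "angular": [0, 0, 0]},
    {"fingers": 0.0, "xyz": [-0.3, 0, -8], "angular": [0, 0, 0]},
    {"fingers": 0.0, "xyz": [-0.3, 0, -8], "angular": [0, 0, 0]}
  ]
}}

```text
clock: 5.68
position: [0.5768, -0.1689, 0.1288]
ee_rot: [0.329, 3.117, -0.001]
force: [0.2, -0.2, -0.5]
width: 0.415
```

```bash
python3 - <<'E'
from h import *
go((.438,.112,.12),91)
E
```

```text
t5.7 xyz [19.44 24.57  0.74] ang [-0.001  0.007 -0.228] dyaw 13.0 q [-0.02  0.52  0.31  1.79 -0.2   0.86  1.75] pos [ 0.5768 -0.1689  0.1288] w 0.415 F [ 0.2 -0.2 -0.5]
```

Call:
{"api": "jog_arm", "payload": {
  "moves": [
    {"fingers": -0.5, "xyz": [10, 12, 0], "angular": [0, 0, -0.1]},
    {"fingers": -0.5, "xyz": [10, 12, 0], "angular": [0, 0, -0.1]},
    {"fingers": -0.5, "xyz": [19.4, 24.6, 2], "angular": [0, 0, -0.228]},
    {"fingers": -0.5, "xyz": [19.4, 24.6, 2], "angular": [0, 0, -0.228]},
    {"fingers": -0.5, "xyz": [19.4, 24.6, 2], "angular": [0, 0, -0.228]},
    {"fingers": -0.5, "xyz": [19.4, 24.6, 2], "angular": [0, 0, -0.228]},
    {"fingers": -0.5, "xyz": [19.4, 24.6, 2], "angular": [0, 0, -0.228]}
  ]
}}

```text
clock: 6.55
position: [0.4357, 0.1129, 0.1044]
ee_rot: [0.03, -3.141, 0.001]
force: [0.5, 0.0, 0.3]
width: 0.749
```

```bash
cat > tray.py <<'E'
from h import *
def ends(n,im,b,f,z,k=6):
    u=cv2.resize(im[b[1]:b[3],b[0]:b[2]],None,fx=k,fy=k,interpolation=cv2.INTER_CUBIC)
    h=cv2.cvtColor(u,cv2.COLOR_RGB2HSV).astype(int); c=big(f(h).astype(np.uint8)*255)
    return rect(ray(n,(c+.5)/k-.5+np.array(b[:2]),z))
a=np.radians(-10.5); ex=np.array([np.cos(a),np.sin(a)]); ey=np.array([-np.sin(a),np.cos(a)])
def report(tag,n,r,c): print(tag,n,*r,"tray xy mm",(((r[0]-c)@ex)*1e3).round(1),(((r[0]-c)@ey)*1e3).round(1))
C={"top":np.array([.5607,-.2325]),"scene":np.array([.5641,-.2285])}
E
python3 - <<'E'
from tray import *
go((.438,.112,.0235),91)
for n,b,fb in(("top",(395,128,422,205),(415,140,440,205)),("scene",(375,215,437,258),(398,226,455,270))):
    im=shot(n,"p_"+n)
    # yellow/orange = not blue
    report("pencil",n,ends(n,im,b,lambda h:(h[...,0]<60)&(h[...,1]>40),.0085),C[n])
    report("file",n,ends(n,im,fb,lambda h:(h[...,1]<150),.008),C[n])
E
```

```text
t6.5 xyz [-0.23 -0.09  8.09] ang [-0.    -0.     0.002] dyaw -0.1 q [-0.54  0.34  0.21  2.16 -0.12  0.65  1.34] pos [0.4357 0.1129 0.1044] w 0.749 F [0.5 0.  0.3]
pencil top [ 0.5698 -0.1682] [0.0078 0.1281] 166.6 tray xy mm -2.8 64.9
file top [ 0.5616 -0.2316] [0.0192 0.1833] 168.1 tray xy mm 0.7 1.0
pencil scene [ 0.5734 -0.1647] [0.0115 0.1406] 166.7 tray xy mm -2.5 64.4
file scene [ 0.5661 -0.227 ] [0.0168 0.1835] 167.8 tray xy mm 1.7 1.8
```

Call:
{"api": "jog_arm", "payload": {
  "moves": [
    {"fingers": -0.4, "xyz": [-0.2, -0.1, 5], "angular": [0, 0, 0]},
    {"fingers": -0.4, "xyz": [-0.2, -0.1, 8.1], "angular": [0, 0, 0]},
    {"fingers": -0.4, "xyz": [-0.2, -0.1, 8.1], "angular": [0, 0, 0]},
    {"fingers": 1, "xyz": [-0.2, -0.1, 8.1], "angular": [0, 0, 0]},
    {"fingers": 1, "xyz": [-0.2, -0.1, 8.1], "angular": [0, 0, 0]},
    {"fingers": 1, "xyz": [-0.2, -0.1, 8.1], "angular": [0, 0, 0]},
    {"fingers": 1, "xyz": [-0.2, -0.1, 8.1], "angular": [0, 0, 0]},
    {"fingers": 1, "xyz": [-0.2, -0.1, 8.1], "angular": [0, 0, 0]}
  ],
  "grip_force": 25
}}

```text
clock: 7.65
position: [0.438, 0.112, 0.0239]
ee_rot: [-0.028, 3.141, 0.0]
force: [0.6, -0.6, 1.5]
width: 0.465
```

Call:
{"api": "jog_arm", "payload": {
  "moves": [
    {"fingers": 1, "xyz": [0, 0, -4], "angular": [0, 0, 0]},
    {"fingers": 1, "xyz": [0, 0, -9], "angular": [0, 0, 0]},
    {"fingers": 1, "xyz": [0, 0, -9], "angular": [0, 0, 0]}
  ]
}}

```text
clock: 8.02
position: [0.4398, 0.113, 0.1167]
ee_rot: [-0.029, 3.136, 0.004]
force: [0.2, 0.2, -2.1]
width: 0.463
```

```bash
python3 - <<'E'
from tray import *
p=np.array([.5624,-.2305])-.0625*ey
print(p); go((*p,.112),78)
E
```

```text
[ 0.55101028 -0.29195343]
t8.0 xyz [-10.37 -40.69   0.42] ang [0.003 0.005 0.228] dyaw -13.1 q [-0.55  0.32  0.23  2.15 -0.12  0.68  1.35] pos [0.4398 0.113  0.1167] w 0.463 F [ 0.2  0.2 -2.1]
```

Call:
{"api": "jog_arm", "payload": {
  "moves": [
    {"fingers": 1, "xyz": [-5, -20, 0], "angular": [0, 0, 0.12]},
    {"fingers": 1, "xyz": [-5, -20, 0], "angular": [0, 0, 0.12]},
    {"fingers": 1, "xyz": [-5, -20, 0], "angular": [0, 0, 0.12]},
    {"fingers": 1, "xyz": [-10.4, -40.7, 0], "angular": [0, 0, 0.228]},
    {"fingers": 1, "xyz": [-10.4, -40.7, 0], "angular": [0, 0, 0.228]},
    {"fingers": 1, "xyz": [-10.4, -40.7, 0], "angular": [0, 0, 0.228]},
    {"fingers": 1, "xyz": [-10.4, -40.7, 0], "angular": [0, 0, 0.228]},
    {"fingers": 1, "xyz": [-10.4, -40.7, 4], "angular": [0, 0, 0.228]},
    {"fingers": 1, "xyz": [-10.4, -40.7, 7], "angular": [0, 0, 0.228]},
    {"fingers": 1, "xyz": [-10.4, -40.7, 7], "angular": [0, 0, 0.228]}
  ]
}}

```text
clock: 9.28
position: [0.5469, -0.2916, 0.0404]
ee_rot: [-0.328, -3.118, -0.003]
force: [-0.7, -0.1, -1.2]
width: 0.461
```

```bash
python3 - <<'E'
from tray import *
go((.551,-.292,.0245),78)
s=shot("scene"); cv2.imwrite("pics/g3.png",cv2.resize(s[200:305,360:500],None,fx=4,fy=4,interpolation=cv2.INTER_CUBIC)[...,::-1])
E
```

```text
t9.3 xyz [-0.42  0.04  1.59] ang [ 0.002 -0.006 -0.   ] dyaw 0.0 q [ 0.21  0.67  0.29  1.79 -0.27  0.73  2.01] pos [ 0.5469 -0.2916  0.0404] w 0.461 F [-0.7 -0.1 -1.2]
```

View pics/g3.png

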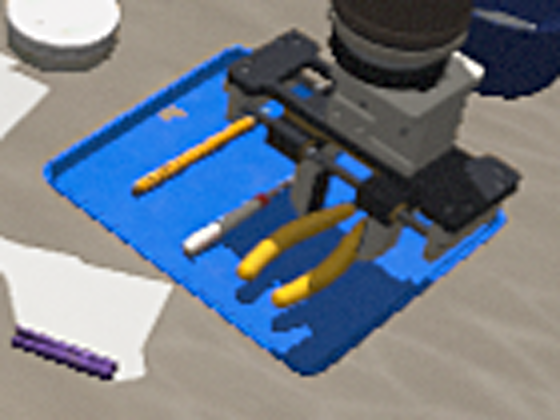

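The pliers are held over the right-hand strip, handles towards the robot (crop 245–290, 270–295), clear of the file. Lowering and releasing.

Call:
{"api": "jog_arm", "payload": {
  "moves": [
    {"fingers": 1, "xyz": [-0.3, 0, 1.1], "angular": [0, 0, 0]},
    {"fingers": 1, "xyz": [-0.3, 0, 1.6], "angular": [0, 0, 0]},
    {"fingers": 1, "xyz": [-0.3, 0, 1.6], "angular": [0, 0, 0]},
    {"fingers": -0.25, "xyz": [-0.3, 0, 1.6], "angular": [0, 0, 0]},
    {"fingers": -0.25, "xyz": [-0.3, 0, 1.6], "angular": [0, 0, 0]},
    {"fingers": -0.25, "xyz": [-0.3, 0, 1.6], "angular": [0, 0, 0]},
    {"fingers": -0.25, "xyz": [-0.3, 0, -3], "angular": [0, 0, 0]},
    {"fingers": -0.25, "xyz": [-0.3, 0, -8], "angular": [0, 0, 0]},
    {"fingers": -0.25, "xyz": [-0.3, 0, -11], "angular": [0, 0, 0]},
    {"fingers": -0.25, "xyz": [-0.3, 0, -14], "angular": [0, 0, 0]},
    {"fingers": -0.25, "xyz": [-0.3, 0, -14], "angular": [0, 0, 0]}
  ]
}}

```text
clock: 10.7
position: [0.5534, -0.2944, 0.1864]
ee_rot: [0.329, 3.12, -0.002]
force: [0.3, -0.8, -0.0]
width: 0.628
```

```bash
python3 - <<'E'
from tray import *
# bottle: mean of views (.6165,.1155)
go((.6165,.1155,.18),90)
E
```

```text
t10.7 xyz [ 2.38 41.41  0.6 ] ang [-0.001  0.005 -0.21 ] dyaw 12.0 q [ 0.16  0.5   0.36  1.67 -0.2   1.01  1.95] pos [ 0.5534 -0.2944  0.1864] w 0.628 F [ 0.3 -0.8 -0. ]
```

Call:
{"api": "jog_arm", "payload": {
  "moves": [
    {"fingers": -0.5, "xyz": [1.2, 20, 0], "angular": [0, 0, -0.1]},
    {"fingers": -0.5, "xyz": [1.2, 20, 0], "angular": [0, 0, -0.1]},
    {"fingers": -0.5, "xyz": [1.2, 20, 0], "angular": [0, 0, -0.1]},
    {"fingers": -0.5, "xyz": [2.4, 41.4, 0.6], "angular": [0, 0, -0.21]},
    {"fingers": -0.5, "xyz": [2.4, 41.4, 0.6], "angular": [0, 0, -0.21]},
    {"fingers": -0.5, "xyz": [2.4, 41.4, 0.6], "angular": [0, 0, -0.21]},
    {"fingers": -0.5, "xyz": [2.4, 41.4, 0.6], "angular": [0, 0, -0.21]},
    {"fingers": -0.5, "xyz": [2.4, 41.4, 0.6], "angular": [0, 0, -0.21]},
    {"fingers": -0.5, "xyz": [2.4, 41.4, 0.6], "angular": [0, 0, -0.21]}
  ]
}}

```text
clock: 11.82
position: [0.6145, 0.1154, 0.1769]
ee_rot: [-0.0, -3.14, 0.002]
force: [0.1, -0.2, -0.2]
width: 0.75
```

```bash
python3 - <<'E'
from tray import *
go((.617,.1155,.062),90)
S={n:shot(n,"q_"+n) for n in("top","scene")}
for n,b,fb,pb in(("top",(395,128,422,205),(415,140,437,205),(422,135,466,212)),("scene",(375,215,437,258),(398,226,455,270),(420,230,480,290))):
    im=S[n]; cf=ends(n,im,(380,122,476,218) if n=="top" else (366,205,492,300),lambda h:(h[...,1]>110)&(h[...,0]>95)&(h[...,0]<125),.014 if n=="top" else .012); print(cf)
    report("pencil",n,ends(n,im,b,lambda h:(h[...,0]<60)&(h[...,1]>40),.0085),C[n])
a1=cv2.resize(S["scene"][205:300,370:490],None,fx=4,fy=4,interpolation=cv2.INTER_CUBIC); b1=cv2.resize(S["top"][120:215,385:475],None,fx=4,fy=4,interpolation=cv2.INTER_CUBIC)
cv2.imwrite("pics/g4.png",np.hstack([a1,b1])[:,:840][...,::-1][:, :800])
E
```

```text
t11.8 xyz [-0.27  0.03 11.49] ang [-0.001 -0.001 -0.   ] dyaw 0.0 q [-0.44  0.5   0.25  1.67 -0.14  0.99  1.43] pos [0.6145 0.1154 0.1769] w 0.75 F [ 0.1 -0.2 -0.2]
(array([ 0.5606, -0.2325]), array([0.2318, 0.2543]), 79.5)
pencil top [ 0.5698 -0.1681] [0.0079 0.1281] 166.7 tray xy mm -2.8 65.0
(array([ 0.5641, -0.2285]), array([0.2356, 0.2567]), 79.4)
pencil scene [ 0.5734 -0.1647] [0.0115 0.1406] 166.7 tray xy mm -2.5 64.4
```

View pics/g4.png

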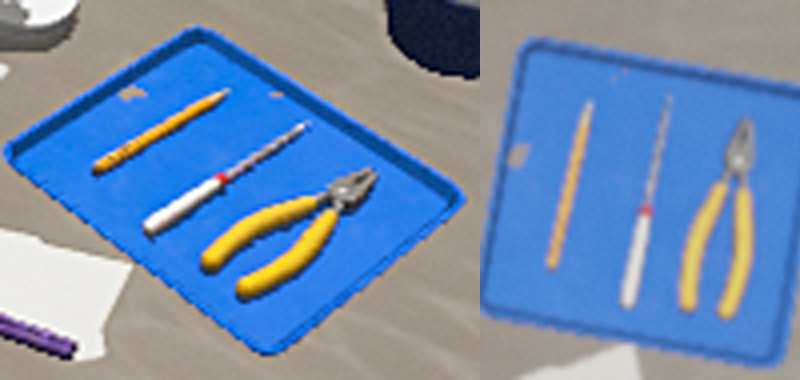

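```bash
python3 - <<'E'
from tray import *
for n,off,sx,pe,pl,fi in(("scene",(370,205),0,[(228,92),(96,170)],[(376,171),(205,266),(241,296)],[(308,125),(150,231)]),("top",(385,120),480,[(588,99),(552,269)],[(744,117),(688,309),(726,318)],[(670,97),(627,306)])):
    f=lambda p,z: ray(n,(np.array(p,float)-[sx,0])/4-.4+np.array(off),z)[:,:2]
    def rep(t,A,B):
        m=(A+B)/2; d=A-B; print(n,t,((m-C[n])@ex*1e3).round(1),((m-C[n])@ey*1e3).round(1),"len",np.linalg.norm(d).round(3),"ang",np.degrees(np.arctan2(d[1],d[0])).round(1))
    P=f(pe,.0085); rep("pencil",*P); Q=f(pl,.011); rep("pliers",Q[0],(Q[1]+Q[2])/2); F=f(fi,.008); rep("file",*F)
E
```

```text
scene pencil 0.8 63.2 len 0.141 ang -13.6
scene pliers -0.2 -64.6 len 0.168 ang -11.8
scene file 1.9 -0.6 len 0.174 ang -11.9
top pencil 3.0 64.9 len 0.142 ang -12.3
top pliers 0.9 -62.1 len 0.163 ang -11.4
top file 1.0 0.0 len 0.174 ang -12.1
```

The tray is right: by hand-picked end points the pencil is at (+2,+64) mm, the pliers at (0,−63), and the file is unmoved. Angles agree within about 1.5°. On to the bottle.

Call:
{"api": "jog_arm", "payload": {
  "moves": [
    {"fingers": -0.5, "xyz": [-0.1, 0, 5], "angular": [0, 0, 0]},
    {"fingers": -0.5, "xyz": [-0.1, 0, 10], "angular": [0, 0, 0]},
    {"fingers": -0.5, "xyz": [-0.1, 0, 11.7], "angular": [0, 0, 0]},
    {"fingers": -0.5, "xyz": [-0.1, 0, 11.7], "angular": [0, 0, 0]},
    {"fingers": 1, "xyz": [-0.1, 0, 11.7], "angular": [0, 0, 0]},
    {"fingers": 1, "xyz": [-0.1, 0, 11.7], "angular": [0, 0, 0]},
    {"fingers": 1, "xyz": [-0.1, 0, 11.7], "angular": [0, 0, 0]},
    {"fingers": 1, "xyz": [-0.1, 0, 11.7], "angular": [0, 0, 0]},
    {"fingers": 1, "xyz": [-0.1, 0, 11.7], "angular": [0, 0, 0]},
    {"fingers": 1, "xyz": [-0.1, 0, 11.7], "angular": [0, 0, 0]}
  ],
  "grip_force": 15
}}

```text
clock: 13.18
position: [0.6163, 0.1163, 0.061]
ee_rot: [-0.0, 3.141, 0.0]
force: [0.5, -0.0, 3.9]
width: 0.345
```

```bash
python3 - <<'E'
from tray import *
go((.6224,-.0085,.14),90)
s=shot("scene"); cv2.imwrite("pics/g5.png",cv2.resize(s[140:240,290:420],None,fx=5,fy=5,interpolation=cv2.INTER_CUBIC)[...,::-1])
E
```

```text
t13.2 xyz [ -0.62 -12.48  -7.9 ] ang [0.    0.001 0.   ] dyaw -0.0 q [-0.42  0.64  0.21  1.76 -0.18  0.76  1.46] pos [0.6163 0.1163 0.061 ] w 0.345 F [ 0.5 -0.   3.9]
```

View pics/g5.png

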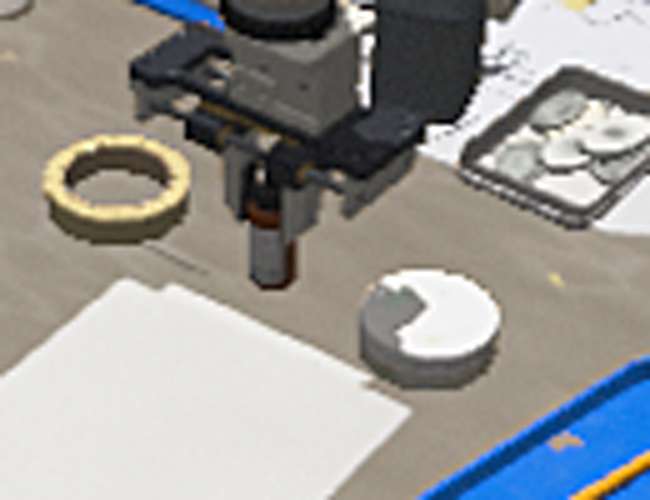

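Call:
{"api": "jog_arm", "payload": {
  "moves": [
    {"fingers": 1, "xyz": [0, 0, -4], "angular": [0, 0, 0]},
    {"fingers": 1, "xyz": [0, 0, -7.5], "angular": [0, 0, 0]},
    {"fingers": 1, "xyz": [-0.5, -5, -7.5], "angular": [0, 0, 0]},
    {"fingers": 1, "xyz": [-0.5, -9, -7.5], "angular": [0, 0, 0]},
    {"fingers": 1, "xyz": [-0.5, -12.3, -7.5], "angular": [0, 0, 0]},
    {"fingers": 1, "xyz": [-0.5, -12.3, -7.5], "angular": [0, 0, 0]},
    {"fingers": 1, "xyz": [-0.5, -12.3, -5], "angular": [0, 0, 0]},
    {"fingers": 1, "xyz": [-0.5, -12.3, -4.2], "angular": [0, 0, 0]},
    {"fingers": 1, "xyz": [-0.5, -12.3, -4.2], "angular": [0, 0, 0]},
    {"fingers": 1, "xyz": [-0.5, -12.3, -4.2], "angular": [0, 0, 0]}
  ]
}}

```text
clock: 14.48
position: [0.6214, -0.0064, 0.1033]
ee_rot: [-0.001, 3.141, 0.0]
force: [-0.4, -0.3, -0.2]
width: 0.349
```

```bash
python3 - <<'E'
from tray import *
go((.6224,-.007,.0935),90)
s=shot("scene"); cv2.imwrite("pics/g6.png",cv2.resize(s[140:240,310:440],None,fx=5,fy=5,interpolation=cv2.INTER_CUBIC)[...,::-1])
E
```

```text
t14.5 xyz [-0.1  -0.07  0.98] ang [0.    0.001 0.001] dyaw -0.0 q [-0.24  0.57  0.24  1.75 -0.17  0.84  1.65] pos [ 0.6214 -0.0064  0.1033] w 0.349 F [-0.4 -0.3 -0.2]
```

View pics/g6.png

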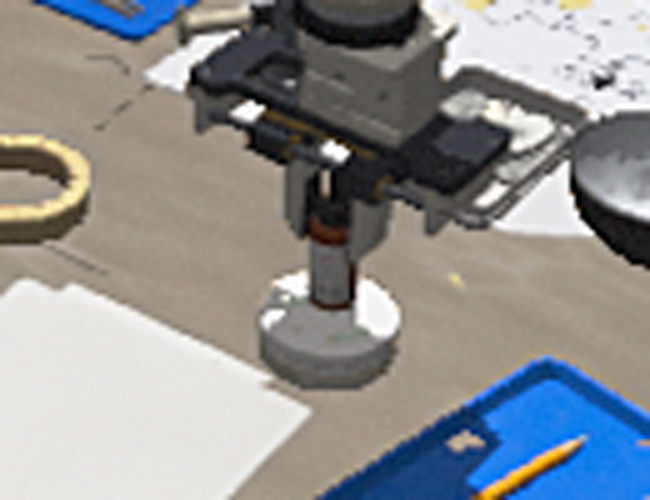

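The bottle hangs over the middle of the lid: its foot is at crop (331,300) and the lid centre at (330,315), and with 10 mm still to go down they nearly coincide. Lowering.

Call:
{"api": "jog_arm", "payload": {
  "moves": [
    {"fingers": 1, "xyz": [0, 0, 0.6], "angular": [0, 0, 0]},
    {"fingers": 1, "xyz": [0, 0, 0.9], "angular": [0, 0, 0]},
    {"fingers": 1, "xyz": [0, 0, 0.95], "angular": [0, 0, 0]},
    {"fingers": 1, "xyz": [0, 0, 0.95], "angular": [0, 0, 0]}
  ]
}}

```text
clock: 15.02
position: [0.6212, -0.0067, 0.0935]
ee_rot: [-0.0, 3.141, 0.0]
force: [-0.5, 0.1, 3.7]
width: 0.347
```

Call:
{"api": "jog_arm", "payload": {
  "moves": [
    {"fingers": 0.2, "xyz": [0, 0, 0], "angular": [0, 0, 0]},
    {"fingers": 0.0, "xyz": [0, 0, 0], "angular": [0, 0, 0]},
    {"fingers": -0.5, "xyz": [0, 0, 0], "angular": [0, 0, 0]},
    {"fingers": -0.5, "xyz": [0, 0, 0], "angular": [0, 0, 0]},
    {"fingers": -0.5, "xyz": [0, 0, -3], "angular": [0, 0, 0]},
    {"fingers": -0.5, "xyz": [0, 0, -8], "angular": [0, 0, 0]},
    {"fingers": -0.9, "xyz": [0, 0, -12], "angular": [0, 0, 0]},
    {"fingers": -0.9, "xyz": [0, 0, -12], "angular": [0, 0, 0]},
    {"fingers": -0.9, "xyz": [0, 0, -12], "angular": [0, 0, 0]}
  ]
}}

```text
clock: 16.15
position: [0.6205, -0.0066, 0.2126]
ee_rot: [0.0, -3.141, -0.0]
force: [-0.1, 0.1, -0.9]
width: 0.945
```

```bash
python3 - <<'E'
from tray import *
go((.4155,.3145,.20),60)
E
```

```text
t16.1 xyz [20.49 32.11  1.28] ang [-0.    -0.001  0.524] dyaw -30.0 q [-0.26  0.46  0.27  1.64 -0.14  1.06  1.62] pos [ 0.6205 -0.0066  0.2126] w 0.945 F [-0.1  0.1 -0.9]
```

Call:
{"api": "jog_arm", "payload": {
  "moves": [
    {"fingers": -1, "xyz": [10, 16, 0], "angular": [0, 0, 0]},
    {"fingers": -1, "xyz": [10, 16, 0], "angular": [0, 0, 0]},
    {"fingers": -1, "xyz": [10, 16, 0], "angular": [0, 0, 0]},
    {"fingers": -1, "xyz": [20.5, 32.1, 6], "angular": [0, 0, 0]},
    {"fingers": -1, "xyz": [20.5, 32.1, 6], "angular": [0, 0, 0]},
    {"fingers": -1, "xyz": [20.5, 32.1, 6], "angular": [0, 0, 0]},
    {"fingers": -1, "xyz": [20.5, 32.1, 6], "angular": [0, 0, 0]},
    {"fingers": -1, "xyz": [20.5, 32.1, 6], "angular": [0, 0, 0]},
    {"fingers": -1, "xyz": [20.5, 32.1, 6], "angular": [0, 0, 0]}
  ]
}}

```text
clock: 17.27
position: [0.4171, 0.3126, 0.1532]
ee_rot: [0.004, 3.141, -0.001]
force: [0.8, -0.4, 0.6]
width: 1.002
```

```bash
python3 - <<'E'
from tray import *
go((.415,.315,.060),90)
s=shot("scene");t=shot("top","r_top"); a=cv2.resize(s[130:230,200:310],None,fx=4,fy=4,interpolation=cv2.INTER_CUBIC)
b=cv2.resize(t[130:180,255:380],(375*400//375,160),interpolation=cv2.INTER_CUBIC); c=cv2.resize(s[150:225,330:410],(340,319),interpolation=cv2.INTER_CUBIC)
o=np.zeros((560,790,3),np.uint8); o[:400,:440]=a; o[400:560,:400]=b; o[:319,440:780]=c; cv2.imwrite("pics/g7.png",o[...,::-1])
E
```

```text
t17.3 xyz [0.22 0.25 9.32] ang [-0.001  0.    -0.002] dyaw 0.1 q [-0.87  0.37  0.16  1.94 -0.07  0.84  0.9 ] pos [0.4171 0.3126 0.1532] w 1.002 F [ 0.8 -0.4  0.6]
```

View pics/g7.png

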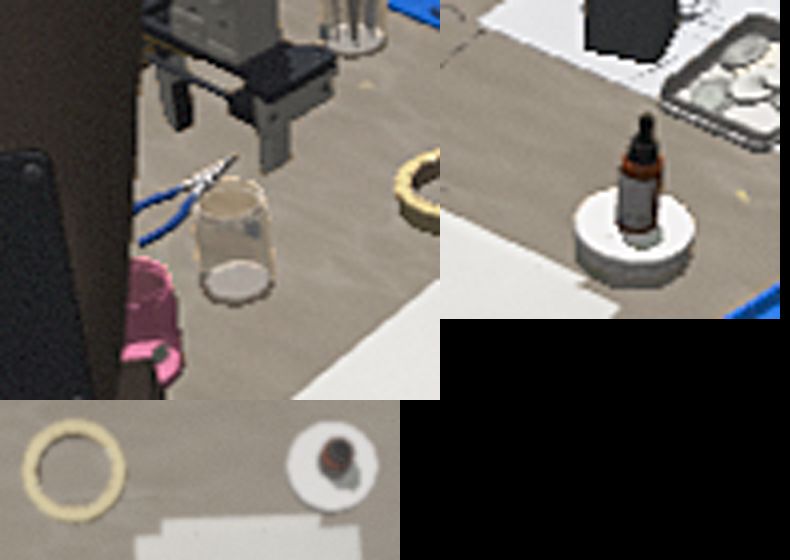

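The bottle stands upright on the lid: foot at about (637,227) against lid centre (634,224) in the inset, and the top view agrees. The clear jar at crop (235,240) is undisturbed, and the open jaws are above it. Grasping the jar now.

Call:
{"api": "jog_arm", "payload": {
  "moves": [
    {"fingers": -1, "xyz": [0.2, 0.2, 1], "angular": [0, 0, 0]},
    {"fingers": -1, "xyz": [0.2, 0.2, 2.5], "angular": [0, 0, 0]},
    {"fingers": -1, "xyz": [0.2, 0.2, 5], "angular": [0, 0, 0]},
    {"fingers": -1, "xyz": [0.2, 0.2, 8], "angular": [0, 0, 0]},
    {"fingers": -1, "xyz": [0.2, 0.2, 9.2], "angular": [0, 0, 0]},
    {"fingers": -1, "xyz": [0.2, 0.2, 9.2], "angular": [0, 0, 0]},
    {"fingers": 1, "xyz": [0.2, 0.2, 9.2], "angular": [0, 0, 0]},
    {"fingers": 1, "xyz": [0.2, 0.2, 9.2], "angular": [0, 0, 0]},
    {"fingers": 1, "xyz": [0.2, 0.2, 9.2], "angular": [0, 0, 0]},
    {"fingers": 1, "xyz": [0.2, 0.2, 9.2], "angular": [0, 0, 0]},
    {"fingers": 1, "xyz": [0.2, 0.2, 9.2], "angular": [0, 0, 0]}
  ],
  "grip_force": 20
}}

```text
clock: 18.75
position: [0.4142, 0.3161, 0.0617]
ee_rot: [0.0, 3.141, 0.0]
force: [-0.8, -2.2, 6.6]
width: 0.677
```

```bash
python3 - <<'E'
from tray import *
go((.6200,.1225,.061),90)
E
```

```text
t18.8 xyz [-20.59 -19.35   0.08] ang [ 0.  0. -0.] dyaw 0.0 q [-0.85  0.5   0.13  2.02 -0.1   0.62  0.92] pos [0.4142 0.3161 0.0617] w 0.677 F [-0.8 -2.2  6.6]
```

Call:
{"api": "jog_arm", "payload": {
  "moves": [
    {"fingers": 1, "xyz": [0, 0, -4], "angular": [0, 0, 0]},
    {"fingers": 1, "xyz": [0, 0, -7], "angular": [0, 0, 0]},
    {"fingers": 1, "xyz": [-5, -5, -7], "angular": [0, 0, 0]},
    {"fingers": 1, "xyz": [-9, -9, -7], "angular": [0, 0, 0]},
    {"fingers": 1, "xyz": [-13, -12.5, -7], "angular": [0, 0, 0]},
    {"fingers": 1, "xyz": [-17, -16, -7], "angular": [0, 0, 0]},
    {"fingers": 1, "xyz": [-20.6, -19.4, -7], "angular": [0, 0, 0]},
    {"fingers": 1, "xyz": [-20.6, -19.4, -7], "angular": [0, 0, 0]},
    {"fingers": 1, "xyz": [-20.6, -19.4, -7], "angular": [0, 0, 0]},
    {"fingers": 1, "xyz": [-20.6, -19.4, -3.5], "angular": [0, 0, 0]},
    {"fingers": 1, "xyz": [-20.6, -19.4, -1.2], "angular": [0, 0, 0]},
    {"fingers": 1, "xyz": [-20.6, -19.4, -1.2], "angular": [0, 0, 0]}
  ]
}}

```text
clock: 20.25
position: [0.6175, 0.1237, 0.0715]
ee_rot: [0.004, -3.137, 0.0]
force: [-1.0, -0.3, -2.6]
width: 0.683
```

```bash
python3 - <<'E'
from tray import *
go((.6205,.1225,.0620),90)
E
```

```text
t20.2 xyz [-0.3  -0.12  0.95] ang [-0.    -0.004  0.002] dyaw -0.1 q [-0.4   0.62  0.17  1.74 -0.14  0.79  1.41] pos [0.6175 0.1237 0.0715] w 0.683 F [-1.  -0.3 -2.6]
```

Call:
{"api": "jog_arm", "payload": {
  "moves": [
    {"fingers": 1, "xyz": [-0.1, -0.1, 0.5], "angular": [0, 0, 0]},
    {"fingers": 1, "xyz": [-0.1, -0.1, 1.0], "angular": [0, 0, 0]},
    {"fingers": 1, "xyz": [-0.1, -0.1, 1.1], "angular": [0, 0, 0]},
    {"fingers": 1, "xyz": [-0.1, -0.1, 1.15], "angular": [0, 0, 0]}
  ]
}}

```text
clock: 20.75
position: [0.6211, 0.1213, 0.062]
ee_rot: [-0.0, 3.141, 0.0]
force: [1.0, 0.1, -3.2]
width: 0.68
```

Call:
{"api": "jog_arm", "payload": {
  "moves": [
    {"fingers": 1, "xyz": [0, 0, 0.1], "angular": [0, 0, 0]},
    {"fingers": 1, "xyz": [0, 0, 0.1], "angular": [0, 0, 0]}
  ]
}}

```text
clock: 21.0
position: [0.6212, 0.1214, 0.0618]
ee_rot: [-0.0, 3.141, 0.001]
force: [-2.9, -1.0, 7.4]
width: 0.684
```

Contact: Fz went from −3 to +7 N. Releasing.

Call:
{"api": "jog_arm", "payload": {
  "moves": [
    {"fingers": -0.5, "xyz": [0, 0, 0], "angular": [0, 0, 0]},
    {"fingers": -1, "xyz": [0, 0, 0], "angular": [0, 0, 0]},
    {"fingers": -1, "xyz": [0, 0, 0], "angular": [0, 0, 0]},
    {"fingers": -1, "xyz": [0, 0, 0], "angular": [0, 0, 0]},
    {"fingers": -1, "xyz": [0, 0, -2], "angular": [0, 0, 0]},
    {"fingers": -1, "xyz": [0, 0, -5], "angular": [0, 0, 0]},
    {"fingers": -1, "xyz": [0, 0, -10], "angular": [0, 0, 0]},
    {"fingers": -1, "xyz": [0, 0, -16], "angular": [0, 0, 0]},
    {"fingers": -1, "xyz": [14, 14, -17], "angular": [0, 0, 0]},
    {"fingers": -1, "xyz": [14, 14, -17], "angular": [0, 0, 0]},
    {"fingers": -1, "xyz": [14, 14, -17], "angular": [0, 0, 0]},
    {"fingers": -1, "xyz": [14, 14, -17], "angular": [0, 0, 0]}
  ]
}}

```text
clock: 22.5
position: [0.4774, 0.2654, 0.2311]
ee_rot: [0.011, -3.14, -0.003]
force: [0.2, -0.9, -0.6]
width: 1.006
```

```bash
python3 - <<'E'
from tray import *
s=shot("scene","end_s"); t=shot("top","end_t")
print(arm.observe()['position'])
a=cv2.resize(s[150:300,290:500],None,fx=3.4,fy=3.4,interpolation=cv2.INTER_CUBIC)
b=cv2.resize(t[130:175,250:390],(784,252)[:2],interpolation=cv2.INTER_CUBIC)
o=np.zeros((600,790,3),np.uint8); o[:a.shape[0]*340//510,:476]=cv2.resize(a,(476,340)); o[345:597,:784]=b; cv2.imwrite("pics/end.png",o[...,::-1])
for n,bx in (("top",[(395,225,436,246),(208,172,232,225)]),("scene",[(355,275,398,300)])):
    print(n,"peg",*ends(n,{"top":t,"scene":s}[n],bx[0],lambda h:(h[...,0]>120)&(h[...,0]<160)&(h[...,1]>50),.008))
E
```

```text
[0.48003636 0.26253316 0.23095996]
top peg [ 0.3454 -0.1937] [0.0099 0.036 ] 104.6
scene peg [ 0.3472 -0.1935] [0.0187 0.0718] 103.0
```

View pics/end.png

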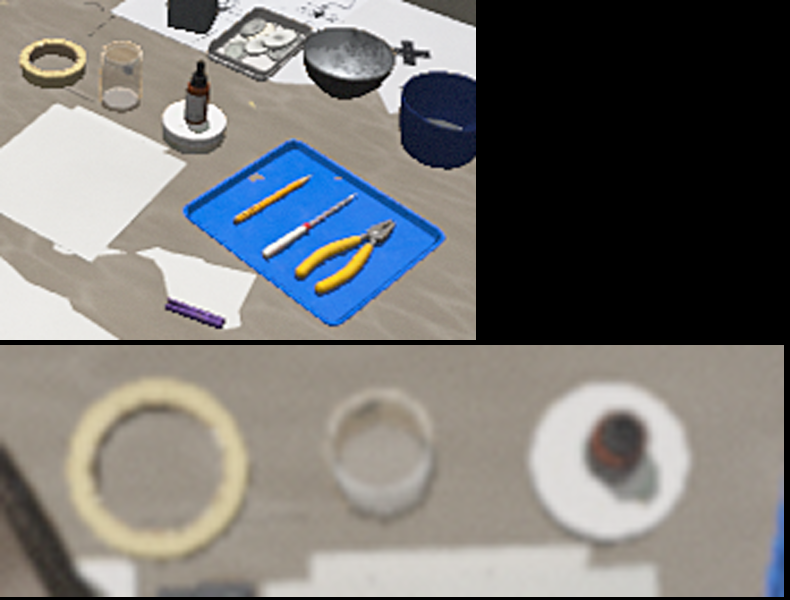

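```bash
python3 - <<'E'
from tray import *
f=lambda p,z: ray("top",[p[0]/5.6+250-.4,(p[1]-345)/5.6+130-.4],z)[0,:2].round(4)
T,P,J,R=f((157,467),.022),f((609,461),.032),f((383,466),0),f((381,439),.091)
print(T,P,"mid",(T+P)/2,"jar foot",J,"rim",R,"bottle shoulder",f((616,447),.097),"bulb",f((620,432),.13))
t=cv2.imread("pics/end_t.png").astype(int);t0=cv2.imread("pics/top0.png").astype(int)
for n,b in(("nose",(205,172,234,226)),("file",(418,140,436,202)),("peg",(400,228,434,246))): print(n,np.abs(t-t0)[b[1]:b[3],b[0]:b[2]].mean().round(2))
E
```

```text
[0.6177 0.2499] [ 0.6203 -0.0092] mid [0.619   0.12035] jar foot [0.6228 0.1202] rim [0.6211 0.1198] bottle shoulder [ 0.616  -0.0073] bulb [ 0.6177 -0.0063]
nose 33.29
file 8.99
peg 8.8
```

The jar and bottle are in place. The arm covers the fine-nose pliers in the top view, so I'll move it aside and check them.

Call:
{"api": "jog_arm", "payload": {
  "moves": [
    {"fingers": -1, "xyz": [4, -13, 0], "angular": [0, 0, 0]},
    {"fingers": -1, "xyz": [4, -13, 0], "angular": [0, 0, 0]},
    {"fingers": -1, "xyz": [4, -28, 0], "angular": [0, 0, 0]},
    {"fingers": -1, "xyz": [4, -28, 0], "angular": [0, 0, 0]},
    {"fingers": -1, "xyz": [4, -28, 0], "angular": [0, 0, 0]},
    {"fingers": -1, "xyz": [4, -28, 0], "angular": [0, 0, 0]},
    {"fingers": -1, "xyz": [4, -28, 0], "angular": [0, 0, 0]},
    {"fingers": -1, "xyz": [4, -28, 0], "angular": [0, 0, 0]}
  ]
}}

```text
clock: 23.6
position: [0.4412, -0.018, 0.2306]
ee_rot: [0.002, -3.141, -0.0]
force: [0.0, 0.0, -0.2]
width: 1.001
```

```bash
python3 - <<'E'
from tray import *
t=shot("top","fin_t"); t0=cv2.imread("pics/top0.png")[...,::-1].copy()
for i in(t0,t): print("nose",*ends("top",i,(205,186,234,226),lambda h:(h[...,0]>100)&(h[...,0]<130)&(h[...,1]>90),.008))
for n,b in(("nose",(205,172,234,226)),("file",(418,140,436,202)),("peg",(400,228,434,246)),("floor",(440,230,480,260))): print(n,np.abs(t.astype(int)-t0)[b[1]:b[3],b[0]:b[2]].mean().round(2))
print(arm.observe()['position'],arm.observe()['clock'])
E
```

```text
nose [0.4307 0.4527] [0.0114 0.0717] 1.3
nose [0.4305 0.4527] [0.0114 0.0712] 1.3
nose 8.0
file 21.23
peg 63.12
floor 6.57
[ 0.44113202 -0.01792468  0.23061909] 23.65
```

```bash
python3 -c "
from cell import job; print(job.sign_off())"
```

```text
the job is handed in; nothing more can be done
None
```

The bench is set out and the job is handed in, at about 24 s of the 96 s allowed. I placed things in the order you listed: pencil, yellow pliers, dropper bottle on the pot lid, then water jar. At hand-in the gripper was open, clear of everything and about 0.23 m above the table.

What my last checks showed:

| Item | Result |
|---|---|
| Pencil | 63–65 mm left of the tray's middle line (target about 63.5 mm), about 1–3 mm off centre front to back, 0–2° from parallel with the file |
| Yellow pliers | 62–65 mm right of the middle line (target about 62.5 mm), within 1 mm front to back, within 1° of the file |
| Water jar | about 2–4 mm from the midpoint between pot and tape |
| Dropper bottle | upright on the lid, about 3–5 mm off its centre by the top view, closer to centred by eye in the scene view |
| Needle file, clip strip, fine-nose pliers | each measured within about 1 mm of where it started, but not all in the same final picture |

- **Camera disagreement:** the two cameras differ by about 3–5 mm in absolute position, so I worked from their average. The figures above are good to about 2–3 mm.
- **Pencil check:** the colour mask missed the pencil's pale tip and put it about 2.5 mm towards the robot and, in the top view, about 1° off the file. The table uses end points I picked by hand.
- **Last picture:** the arm covered the clip strip and part of the tray in it. The strip and file were checked in the pictures just before, and only the fine-nose pliers in the last one.

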